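# Fit the loupe arm on the inspection stand

### The arm

A 6-joint arm with a two-finger parallel gripper is mounted at the origin on the work surface. World frame = base frame: x ahead of the robot, y to its left, z up, the work surface at z = 0. Lengths are in m, angles in rad, forces in N, time in s.
With the tool pointing down it reaches from about 0.275 to 0.85 m from the base axis. Payload 5.2 kg.
Tool frame: the origin (TCP) lies midway between the tips of the shut fingers; the grasp point (between the pads) lies 19 mm behind it; x points along the fingers, z is the direction in which the jaws open and shut, and the axes are right-handed (so a half turn about x gives the same grasp; the last joint's range is limited). The gripper opens to 85 mm and grips with 20 to 120 N. Pads are 22 mm wide; open, the fingers measure 114 mm over their backs; the gripper's body (76 mm by 85 mm) begins 54 mm behind the grasp point. The pads swing forward as they close: fully open they stand 13 mm farther back than shut.
Start: joints at [0.934, 0.259, 1.535, -0, 1.348, -0.203], TCP at [0.231, 0.499, 0.231] pointing down, gripper open.
Joint ranges: [-3.14, 3.14], [-0.91, 2.08], [0.19, 2.58], [-1.22, 4.36], [0.22, 2.71], [-3.12, 3.12]. Speed limits (rad/s): [2.57, 2.57, 3.14, 3.14, 3.14, 3.14].

### API

Orientations are given as a unit quaternion [w, x, y, z].
In Python, from rig import r gives the robot as it stands.
- The arm moves only by the tool send_rows, never from a script. Its arguments are lists of equal length, an entry for each row: "delta_pos": the shift along the tool's x, y, z in units of 0.03 m (1.0 is 0.03 m), a list of three; "delta_rot": the turn, a rotation vector about the tool's x, y, z in units of 5 degrees (1.0 is 5 degrees), a list of three; "fingers": the gripper's target within -1 to 1 (fully open at 1, half-way at 0, shut at -1). In form: {"delta_pos": [[tx, ty, tz], ...], "delta_rot": [[rx, ry, rz], ...], "fingers": [fingers, ...]}. A call has 1 to 20 rows; each row shifts and turns the commanded pose from where the row before left it, along the tool's axes as they then stand; what a row does not reach is not made up. A row lasts 1/8 s, in which the tool goes at most 62.5 mm and 10.7 degrees, less where a joint would pass 70% of its speed; a pose out of reach is approached as far as the arm can. A call with a number of a shift or a turn outside -1 to 1 is refused whole. A call with a gripper value outside its range is refused whole. The fingers move at their own pace and stop on an object; the grip force is fixed at half the most. Time passes only in rows, so rows that do not move let the fingers close. It gives the time, the measured TCP pose, the force and the opening at its end, in the units of the state.
- r.get_obs(): the state, without advancing time (a new reading comes with each control period).
- r.grab_frame(name): name is "side" or "top" or "wrist"; returns a dict with "image" (384x512x3 uint8, red, green, blue), "camera_matrix" (3x3 intrinsics, pixels), "dist_coeffs" ([k1, k2, p1, p2, k3] as OpenCV has them; the pictures are not rectified), "xyz" and "orientation" of the camera in the world; the wrist camera has in their place "tool_from_camera" (4x4, takes a point from camera to tool coordinates, whose origin is the TCP and whose axes are the tool frame's). Camera axes: x right, y up, looking along -z (the intrinsics and any distortion apply to the point x, -y, -z); pixel columns grow to the right and rows downward; lengths in m; the calibration is good to about 2 mm. A picture is of the moment at which its call begins: read the wrist's pose just before it. There is no depth.
- r.sign_off(): hands the job in, once; it reports no verdict.
The state is a dict: "clock": time; "q": joint angles; "dq": joint speeds; "effort": joint torques, N m; "ee_pos": TCP position; "orientation": TCP orientation; "wrist_force": force on the tool from outside, world axes, zero at the start; "ft_torque": the same for the moment, N m; "gripper_width": opening from 0.0 (shut) to 1.0 (fully open).
Only numpy, scipy, OpenCV 4.12 (cv2) and the standard library are available. Lean on these libraries where they do the work, as an engineer would, in place of code of your own. Each camera call takes 0.05 s, during which the arm holds its last target. There are 200 camera calls.

### The job

Pick up the loupe arm by its orange grip, thread its hub over the tall column of the inspection stand and lower it, keeping it level. Under light pressure turn it to and fro until the slot under the hub finds the brass locating pin and the hub drops fully home on the black ring, then let go. Work gently: never force it or let it fall down the column, and leave the tray, the jar and the screwdriver where they are.

Things in the scene. Friction and masses are not known exactly. Their poses are not given: they have to be found in the camera images.
- grip (a point): Centre of the loupe arm's grip, an upright orange block 20 mm wide (across the arm), 30 mm long, 40 mm tall. Axes of the loupe arm: +x from grip to hub to lens, z up. The hub's axis is 105 mm from here along +x, its underside 32 mm lower (the block's own underside 20 mm lower). It starts standing on the bench on the hub's underside.
- hub (a point): Centre of the underside of the hub, on its bore's axis (axes as grip). Hub: round aluminium boss 60 mm across, 30 mm tall, through bore 18 mm. In its underside, on the +x (lens) side, a radial slot 10 mm wide, 10 mm deep, open at the rim.
- loupe: The whole loupe arm, about 220 g; origin and axes as hub. In line: orange grip, flat arm 16 mm wide, hub, and the lens, a black-rimmed disc 54 mm across centred 70 mm along +x from the hub.
- stand: Inspection stand, fixed to the bench: grey base 150 x 120 x 14 mm, black sleeve with a black ring 60 mm across on top, and a steel column 16 mm in diameter, its top bevelled to 10 mm over the last 4 mm. Origin on the column's axis at the bench; the base reaches 105 mm to its +x, 45 mm to its -x.
- seat (a point): Centre of the black ring's top face on the column's axis, 54 mm above the bench, stand's axes: the hub's underside rests here when home. A brass pin (6 mm thick, 8 mm tall, 24 mm from the axis) stands on it, up to 0.90 rad either side of the stand's +x: NOT measured, see or feel it; the ring is clamped. Off the pin's angle the hub stops 8 mm high; the slot has 2 mm (0.08 rad) play each way.
- rod_top (a point): Top of the column, on its axis, 125 mm above seat; axes of the stand.
- tray: Loose orange parts tray, 120 x 80 x 22 mm, a bystander; origin under its centre.
- jar: Loose amber jar, 48 mm across, 60 mm tall, a bystander; origin under its centre.
- driver: Loose screwdriver with a red handle, 160 mm long, lying on the bench, a bystander.
Mind the look-alikes: they are no part of the job. What is shaped like the loupe but red or turquoise is not meant. There is more than one size of the stand; the one meant has the size given above.

How it is judged:
On the way, in this order (a step that is already met when the one before it is completed fails the run):
1. the hub is threaded on the column, level, still well above the ring (z of hub in the frame of seat between 0.03 and 0.115 m and horizontal distance between hub and seat below 0.006 m and angle between hub's own z axis and vertical below 0.15 rad), for 0.1 s.
2. the hub is fully home on the ring with the pin in its slot (z of hub in the frame of seat below 0.003 m and horizontal distance between hub and seat below 0.003 m and angle between hub's own z axis and vertical below 0.05 rad), for 0.2 s.
At the end, for the whole second after the job is handed in: The hub's underside is within 3 mm of the ring's top face, centred on the column within 3 mm and level within 0.05 rad, at rest and released (all of step 2 and contact force between loupe and the fingers below 0.05 N and linear speed of loupe below 0.01 m/s); the robot touches nothing.
It fails at once if the loupe arm is pressed or jammed against the stand with more than 35 N (contact force between loupe and stand above 35 N).
It fails at once if the loupe arm tips by more than 0.26 rad (15 degrees) (angle between hub's own z axis and vertical above 0.26 rad).
It fails at once if the loupe arm falls: faster than 0.35 m/s while it is on the column (z of hub in the frame of seat below 0.12 m and horizontal distance between hub and seat below 0.01 m and linear speed of loupe above 0.35 m/s).
It fails at once if the tray, the jar or the screwdriver is moved by more than 25 mm (distance of any of tray, jar, driver from where it was at the start of the episode above 0.025 m).
It also fails if it takes over 67 s, if anything falls off the work surface, if the arm or the gripper's body presses on something with over 40 N, if the wrist force passes 120 N, or if a joint passes its speed limit or range.

## Working session

There is one attempt and no reset: what is moved stays moved. The work goes in short steps, Python scripts to look and compute and a tool call to move; the robot and the scene stay as the last step left them, time stands still between calls to the robot, and variables do not carry over. Pictures are saved under pics/ and viewed, about 8 in all and at most 12, crops included, and the job is handed in when it is done.

Besides the shell and the picture viewer there is one more tool, called after ">>>" by a JSON object that holds its "api" and its "payload". send_rows: Moves the arm, as the interface text tells. Shifts and turns lie within -1 to 1; 1 stands for 0.03 m of shift or 5 degrees of turn. Its arguments: {"type":"object","properties":{"delta_pos":{"type":"array"},"delta_rot":{"type":"array"},"fingers":{"type":"array"}},"required":["delta_pos","delta_rot","fingers"]}

```bash
ls; mkdir -p pics
cat > h.py <<'E'
import numpy as np,cv2
from scipy.spatial.transform import Rotation as R
from rig import r
def rot(q): return R.from_quat([q[1],q[2],q[3],q[0]]).as_matrix()
def snap(n):
    o=r.get_obs(); f=r.grab_frame(n)
    if n=="wrist":
        T=np.array(f["tool_from_camera"]); M=rot(o["orientation"])
        f["R"]=M@T[:3,:3]; f["p"]=np.array(o["ee_pos"])+M@T[:3,3]
    else: f["R"]=rot(f["orientation"]); f["p"]=np.array(f["xyz"])
    return f
def save(f,name): cv2.imwrite(f"pics/{name}.png",f["image"][:,:,::-1])
def ray(f,px):
    u=cv2.undistortPoints(np.array(px,float).reshape(-1,1,2),np.array(f["camera_matrix"]),np.array(f["dist_coeffs"])).reshape(-1,2)
    d=np.c_[u[:,0],-u[:,1],-np.ones(len(u))]@f["R"].T
    return d/np.linalg.norm(d,axis=1)[:,None]
def plane(f,px,z):
    d=ray(f,px); return f["p"]+d*((z-f["p"][2])/d[:,2])[:,None]
def proj(f,X):
    c=(np.array(X,float).reshape(-1,3)-f["p"])@f["R"]; c=c*[1,-1,-1]
    return cv2.projectPoints(c,np.zeros(3),np.zeros(3),np.array(f["camera_matrix"]),np.array(f["dist_coeffs"]))[0].reshape(-1,2)
E
python3 - <<'E'
from h import *
print(r.get_obs())
import pickle
for n in("top","side"):
    f=snap(n); save(f,n+"0"); pickle.dump(f,open(n+"0.pkl","wb")); print(n,f["p"],f["camera_matrix"],f["dist_coeffs"])
E
```

```text
pics
{'clock': 0.0, 'q': array([ 9.34179463e-01,  2.59344909e-01,  1.53613516e+00, -3.21007021e-05,
        1.34796628e+00, -2.02784621e-01]), 'dq': array([-0.00020997, -0.00157575, -0.00069477,  0.00037935, -0.00051957,
        0.00134994]), 'effort': array([-2.77259998e-03, -4.46025753e+01, -2.90565437e+01, -4.60050305e-04,
        1.20100737e-02,  6.85556938e-05]), 'ee_pos': array([0.2308446 , 0.4986114 , 0.23045275]), 'orientation': array([ 0.59528272, -0.38092004,  0.5964989 ,  0.38043064]), 'wrist_force': array([-0.40963813,  0.46540965,  0.95204144]), 'ft_torque': array([-0.0078051 ,  0.03292334,  0.01117198]), 'gripper_width': 1.00110060969328}
top [0.33348322 0.00529219 1.26444638] [[368.09498508   0.         257.87062134]
 [  0.         368.09498508 194.4400916 ]
 [  0.           0.           1.        ]] [-0.0995328  0.         0.         0.         0.       ]
side [ 0.47470139 -0.95661305  0.74720099] [[370.28786965   0.         251.07561923]
 [  0.         370.28786965 185.50572445]
 [  0.           0.           1.        ]] [0.02159803 0.         0.         0.         0.        ]
```

View pics/top0.png

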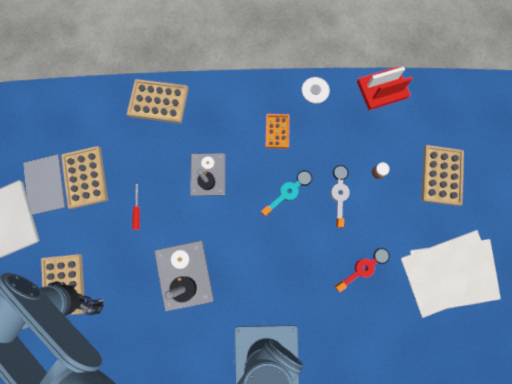

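View pics/side0.png

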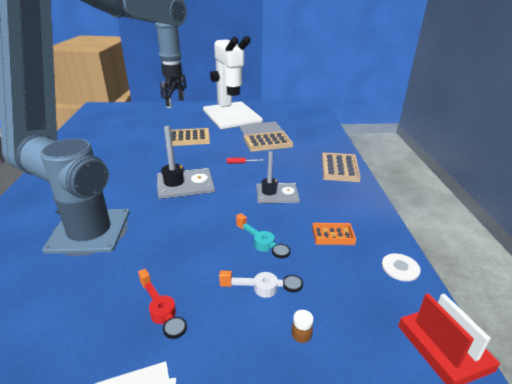

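Run:
```python
from h import *; import pickle
T=pickle.load(open("top0.pkl","rb"));S=pickle.load(open("side0.pkl","rb"))
a=cv2.resize(T["image"][145:235,180:240],None,fx=6,fy=6,interpolation=2)
b=cv2.resize(S["image"][145:210,245:310],None,fx=6,fy=6,interpolation=2)
c=cv2.resize(T["image"][160:235,320:390],None,fx=5,fy=5,interpolation=2)
h=560;im=np.zeros((h,800,3),np.uint8)
im[:540,:360]=a;im[:390,370:760]=b; cv2.imwrite("pics/c1.png",im[:,:,::-1])
for n,f,box,zc in(("top",T,(325,215,355,235),0.052),("side",S,(215,265,235,292),0.032)):
    x0,y0,x1,y1=box;hsv=cv2.cvtColor(f["image"],cv2.COLOR_RGB2HSV)
    m=cv2.inRange(hsv,(5,150,90),(22,255,255));mm=np.zeros_like(m);mm[y0:y1,x0:x1]=m[y0:y1,x0:x1]
    ys,xs=np.nonzero(mm);p=[xs.mean(),ys.mean()];print(n,p,len(xs),plane(f,[p],zc))
    # lens: dark
# base mask top: grey
hsv=cv2.cvtColor(T["image"],cv2.COLOR_RGB2HSV)
m=cv2.inRange(hsv,(0,0,70),(180,70,190));m2=np.zeros_like(m);m2[148:200,185:230]=m[148:200,185:230]
cs=max(cv2.findContours(m2,0,2)[0],key=cv2.contourArea);q=cv2.boxPoints(cv2.minAreaRect(cs));print(q,plane(T,q,0.014))
# white hub
m=cv2.inRange(hsv,(0,0,150),(180,60,255));m2=np.zeros_like(m);m2[178:206,328:354]=m[178:206,328:354]
ys,xs=np.nonzero(m2);print("hub area",xs.mean(),ys.mean(),plane(T,[[xs.mean(),ys.mean()]],0.03))
m=cv2.inRange(hsv,(0,0,0),(180,255,75));m2=np.zeros_like(m);m2[160:184,328:354]=m[160:184,328:354]
cs=max(cv2.findContours(m2,0,2)[0],key=cv2.contourArea);e=cv2.minEnclosingCircle(cs);print("lens",e,plane(T,[e[0]],0.02))
```

```text
top [np.float64(339.94545454545454), np.float64(222.43636363636364)] 55 [[ 0.43640792 -0.2535411   0.052     ]]
side [np.float64(225.03205128205127), np.float64(277.93589743589746)] 156 [[ 0.43902029 -0.25378129  0.032     ]]
[[191. 153.]
 [224. 153.]
 [224. 195.]
 [191. 195.]] [[0.6957516  0.24991107 0.014     ]
 [0.69274817 0.13285651 0.014     ]
 [0.54280667 0.13328117 0.014     ]
 [0.54521048 0.24794552 0.014     ]]
hub area 340.0140350877193 192.0 [[ 0.54218319 -0.26411231  0.03      ]]
lens ((335.5, 176.5), 2.12142014503479) [[ 0.59863242 -0.25366004  0.02      ]]
```

View pics/c1.png

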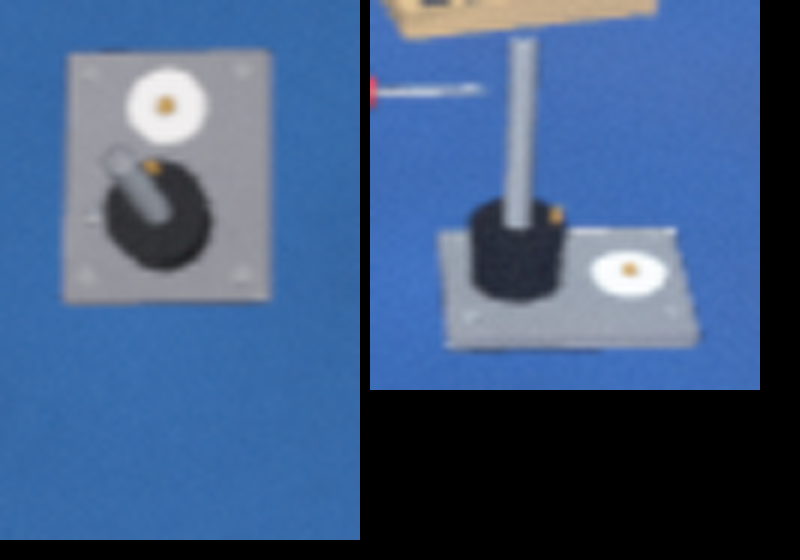

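```bash
cat >> h.py <<'E'
def plan(target,yaw=None):
    """deltas in tool units to TCP target, arm yaw: world direction of the loupe +x"""
    o=r.get_obs();M=rot(o["orientation"]);p=np.array(o["ee_pos"])
    d=M.T@(np.array(target)-p)/0.03
    print("t",o["clock"],"tcp",p.round(4),"tool axes x",M[:,0].round(3),"y",M[:,1].round(3),"z",M[:,2].round(3),"grip",o["gripper_width"],"F",np.round(o["wrist_force"],1),"q",np.round(o["q"],2))
    print("delta units (tool) ",d.round(3))
    if yaw is not None:
        for s in(1,-1):
            y=s*np.array([np.cos(yaw),np.sin(yaw),0]); x=np.array([0,0,-1.]); G=np.c_[x,y,np.cross(x,y)]
            rv=R.from_matrix(M.T@G).as_rotvec(); print("s",s,"rot units",(np.degrees(rv)/5).round(3))
E
python3 - <<'E'
from h import *; import pickle
T=pickle.load(open("top0.pkl","rb"));S=pickle.load(open("side0.pkl","rb"))
print("pin",plane(T,[[180+152/6,145+163/6]],0.060),plane(S,[[245+186/6,145+214/6]],0.060))
print("top",plane(T,[[180+121/6,145+160/6]],0.179),plane(S,[[245+153/6,145+41/6]],0.179))
print("ring",plane(T,[[180+158/6,145+216/6]],0.054),plane(S,[[245+147/6,145+225/6]],0.054))
print("lens",plane(T,[[340.5,172.5]],0.02),"big",plane(T,[[182,289],[165,295]],0.06))
plan([0.437,-0.2537,0.22],-0.1)
E
```

```text
pin [[0.61432555 0.19133536 0.06      ]] [[0.61616323 0.19060273 0.06      ]]
top [[0.58850741 0.18874068 0.179     ]] [[0.59192943 0.18556311 0.179     ]]
ring [[0.5851514  0.18869489 0.054     ]] [[0.59255913 0.18850587 0.054     ]]
lens [[ 0.61248044 -0.27193012  0.02      ]] big [[0.23083165 0.26637349 0.06      ]
 [0.21207734 0.32181968 0.06      ]]
t 0.1 tcp [0.2309 0.4987 0.2306] tool axes x [-0.001 -0.001 -1.   ] y [-0.907  0.42   0.   ] z [ 0.42   0.907 -0.002] grip 0.9971315095547516 F [-0.1  0.5  0.4] q [ 0.93  0.26  1.54 -0.    1.35 -0.2 ]
delta units (tool)  [  0.378 -16.776 -19.868]
s 1 rot units [ 3.2175e+01 -1.0000e-02  2.5000e-02]
s -1 rot units [-3.825 -0.018 -0.007]
```

>>> {"api": "send_rows", "payload": {"delta_pos": [[-1,0,0],[-1,0,0],[-1,0,0],[-1,0,0],[0,-0.8,-0.95],[0,-0.8,-0.95],[0,-0.8,-0.95],[0,-0.8,-0.95],[0,-0.8,-0.95],[0,-0.8,-0.95],[0,-0.8,-0.95],[0,-0.8,-0.95],[0,-0.8,-0.95],[0,-0.8,-0.95],[0,-0.8,-0.95],[0,-0.8,-0.95],[0,-0.8,-0.95],[0,-0.8,-0.95],[0,-0.8,-0.95],[0,-0.8,-0.95]], "delta_rot": [[0,0,0],[0,0,0],[0,0,0],[0,0,0],[0,0,0],[0,0,0],[0,0,0],[0,0,0],[0,0,0],[0,0,0],[0,0,0],[0,0,0],[0,0,0],[0,0,0],[0,0,0],[0,0,0],[0,0,0],[0,0,0],[0,0,0],[0,0,0]], "fingers": [1,1,1,1,1,1,1,1,1,1,1,1,1,1,1,1,1,1,1,1]}}

```text
clock: 2.6
ee_pos: [0.3879, -0.0773, 0.3511]
orientation: [0.596, -0.38, 0.596, 0.381]
wrist_force: [1.9, 0.1, 0.0]
gripper_width: 1.004
```

Run:
```python
from h import *
plan([0.437,-0.2537,0.2],-0.1)
```

```text
t 2.6 tcp [ 0.3879 -0.0773  0.3511] tool axes x [-0.  0. -1.] y [-0.907  0.421  0.   ] z [0.421 0.907 0.   ] grip 1.0035286587829573 F [1.9 0.1 0. ] q [-0.48 -0.09  1.63  0.    1.6  -1.62]
delta units (tool)  [ 5.033 -3.961 -4.648]
s 1 rot units [ 3.2172e+01 -7.0000e-03 -4.0000e-03]
s -1 rot units [-3.828e+00  3.000e-03 -5.000e-03]
```

>>> {"api": "send_rows", "payload": {"delta_pos": [[0.5,-0.8,-0.93],[1,-0.8,-0.93],[1,-0.8,-0.93],[1,-0.8,-0.93],[1,-0.76,-0.93],[0.53,0,0],[0,0,0],[0,0,0],[0,0,0],[0,0,0]], "delta_rot": [[0,0,0],[0,0,0],[0,0,0],[0,0,0],[0,0,0],[-1,0,0],[-1,0,0],[-1,0,0],[-0.83,0,0],[0,0,0]], "fingers": [1,1,1,1,1,1,1,1,1,1]}}

```text
clock: 3.85
ee_pos: [0.4368, -0.2524, 0.2]
orientation: [0.524, -0.474, 0.524, 0.475]
wrist_force: [0.5, 0.2, 0.3]
gripper_width: 0.998
```

Run:
```python
from h import *;import pickle
plan([0.437,-0.2537,0.2],-0.1)
f=snap("wrist");save(f,"w1");pickle.dump(f,open("w1.pkl","wb"))
```

```text
t 3.85 tcp [ 0.4368 -0.2524  0.2   ] tool axes x [-0.001  0.001 -1.   ] y [-0.995  0.1    0.001] z [0.1   0.995 0.001] grip 0.9979605511650297 F [0.5 0.2 0.3] q [-0.75  0.2   1.69 -0.    1.25 -2.22]
delta units (tool)  [ 0.001 -0.01  -0.042]
s 1 rot units [ 3.5998e+01 -1.4000e-02 -1.0000e-02]
s -1 rot units [-0.002  0.006 -0.009]
```

View pics/w1.png

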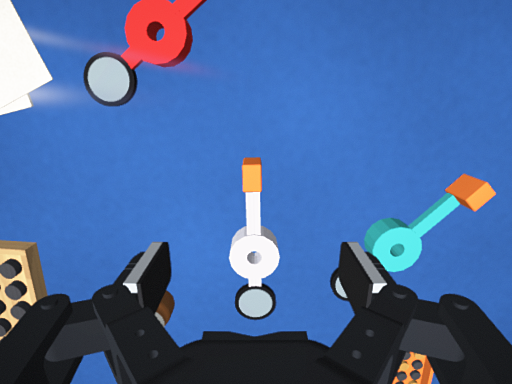

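Run:
```python
from h import *;import pickle
f=pickle.load(open("w1.pkl","rb"));im=f["image"];hsv=cv2.cvtColor(im,cv2.COLOR_RGB2HSV)
print("cam",f["p"],"tcp ground",proj(f,[[.4368,-.2524,.2],[.4368,-.2524,.052]]))
m=cv2.inRange(hsv,(5,120,90),(22,255,255));m[:150]=0;m[200:]=0;m[:,:235]=0;m[:,270:]=0
cs=max(cv2.findContours(m,0,2)[0],key=cv2.contourArea);q=cv2.boxPoints(cv2.minAreaRect(cs));print(q.round(1))
print("V by row",[(y,int(hsv[y,251,2])) for y in range(154,196,2)])
P=plane(f,q,0.052);print(P.round(4))
# bottom corners of contour (facing hub edge) 
m=cv2.inRange(hsv,(0,0,140),(180,70,255));m[:225]=0;m[272:]=0;m[:,:222]=0;m[:,286:]=0
cs=max(cv2.findContours(m,0,2)[0],key=cv2.contourArea);e=cv2.minEnclosingCircle(cs);print("hub",e,plane(f,[e[0]],0.025))
g=cv2.cvtColor(im,6)[235:280,225:285]
bl=cv2.HoughCircles(cv2.resize(g,None,fx=4,fy=4),cv2.HOUGH_GRADIENT,1,40,param1=100,param2=20,minRadius=20,maxRadius=110);print((bl[0]/4+[225,235,0])[:4])
print("bore",plane(f,[[254,257]],0.03))
m=cv2.inRange(hsv,(0,0,0),(180,255,70));m[:280]=0;m[322:]=0;m[:,:230]=0;m[:,282:]=0
cs=max(cv2.findContours(m,0,2)[0],key=cv2.contourArea);e=cv2.minEnclosingCircle(cs);print("lens",e,plane(f,[e[0]],0.02))
```

```text
cam [ 0.3604508  -0.24557812  0.34160725] tcp ground [[256.03915615 246.56922152]
 [255.25153597 176.67259668]]
[[241.5 158.1]
 [259.8 157.4]
 [261.2 190.9]
 [242.9 191.7]]
V by row [(154, 197), (156, 205), (158, 180), (160, 184), (162, 183), (164, 228), (166, 255), (168, 255), (170, 255), (172, 255), (174, 254), (176, 255), (178, 254), (180, 254), (182, 254), (184, 254), (186, 254), (188, 254), (190, 255), (192, 228), (194, 252)]
[[ 0.4162 -0.2642  0.052 ]
 [ 0.4173 -0.2458  0.052 ]
 [ 0.4527 -0.2478  0.052 ]
 [ 0.4516 -0.2668  0.052 ]]
hub ((253.9898223876953, 251.39706420898438), 27.306909561157227) [[ 0.53746914 -0.2639713   0.025     ]]
[[252.125      255.875       23.10000038]]
bore [[ 0.54227522 -0.26444163  0.03      ]]
lens ((254.75640869140625, 301.0), 20.15737533569336) [[ 0.6140748  -0.27075092  0.02      ]]
```

>>> {"api": "send_rows", "payload": {"delta_pos": [[1,0,-0.1],[1,0,0],[1,0,0],[1,0,0],[1,0,0],[0.7,0,0],[0.43,0,0],[0,0,0],[0,0,0],[0,0,0],[0,0,0],[0,0,0],[0,0,0],[0,0,0],[0,0,0],[0,0,0],[0,0,0]], "delta_rot": [[-0.11,0,0],[0,0,0],[0,0,0],[0,0,0],[0,0,0],[0,0,0],[0,0,0],[0,0,0],[0,0,0],[0,0,0],[0,0,0],[0,0,0],[0,0,0],[0,0,0],[0,0,0],[0,0,0],[0,0,0]], "fingers": [1,1,1,1,1,1,1,1,0,-0.3,-0.5,-0.7,-1,-1,-1,-1,-1]}}

```text
clock: 6.02
ee_pos: [0.4369, -0.2558, 0.0168]
orientation: [0.522, -0.477, 0.522, 0.477]
wrist_force: [-0.6, 0.9, 6.1]
gripper_width: 0.23
```

Run:
```python
from h import *
plan([0.437,-0.2537,0.2],-0.09)
```

```text
t 6.025 tcp [ 0.4369 -0.2558  0.0168] tool axes x [ 0. -0. -1.] y [-0.996  0.09  -0.   ] z [ 0.09   0.996 -0.   ] grip 0.2295698945293932 F [-0.6  0.9  6.1] q [-0.75  0.43  1.89 -0.    0.82 -2.23]
delta units (tool)  [-6.106  0.     0.066]
s 1 rot units [-3.6e+01 -7.0e-03 -6.0e-03]
s -1 rot units [ 0.    -0.004  0.004]
```

>>> {"api": "send_rows", "payload": {"delta_pos": [[-0.2,0,0],[-0.4,0,0],[-0.7,0,0],[-0.9,0,0],[-0.9,0,0],[-0.9,0,0],[-0.9,0,0],[-0.9,0,0],[-0.7,0,0],[-0.4,0,0],[-0.2,0,0],[0,0,0],[0,0,0]], "delta_rot": [[0,0,0],[0,0,0],[0,0,0],[0,0,0],[0,0,0],[0,0,0],[0,0,0],[0,0,0],[0,0,0],[0,0,0],[0,0,0],[0,0,0],[0,0,0]], "fingers": [-1,-1,-1,-1,-1,-1,-1,-1,-1,-1,-1,-1,-1]}}

```text
clock: 7.65
ee_pos: [0.4364, -0.2552, 0.2286]
orientation: [0.522, -0.476, 0.522, 0.478]
wrist_force: [0.5, 0.0, -2.7]
gripper_width: 0.225
```

Run:
```python
from h import *;import pickle
plan([0.437,-0.2537,0.2],-0.09)
f=snap("wrist");save(f,"w2");pickle.dump(f,open("w2.pkl","wb"))
s=snap("side");pickle.dump(s,open("s2.pkl","wb"))
x0,y0=proj(s,[[.49,-.26,.23]])[0].astype(int)-[100,60]
x0=max(x0,0);y0=max(y0,0)
c=cv2.resize(s["image"][y0:y0+130,x0:x0+200],None,fx=2,fy=2,interpolation=2)
im=np.zeros((384,800,3),np.uint8);im[:260,:400]=c;im[:,400:]=cv2.resize(f["image"],(400,300)) if 0 else 0
im[:300,400:]=cv2.resize(f["image"],(400,300));print(x0,y0)
cv2.imwrite("pics/m2.png",im[:,:,::-1])
```

```text
t 7.65 tcp [ 0.4364 -0.2552  0.2286] tool axes x [-0.001  0.001 -1.   ] y [-0.996  0.09   0.001] z [0.09  0.996 0.001] grip 0.22492855918145027 F [ 0.5  0.  -2.7] q [-0.75  0.18  1.64 -0.    1.32 -2.23]
delta units (tool)  [ 0.954 -0.018  0.052]
s 1 rot units [-3.5999e+01  2.6000e-02  2.0000e-02]
s -1 rot units [ 0.001  0.012 -0.017]
144 157
```

View pics/m2.png

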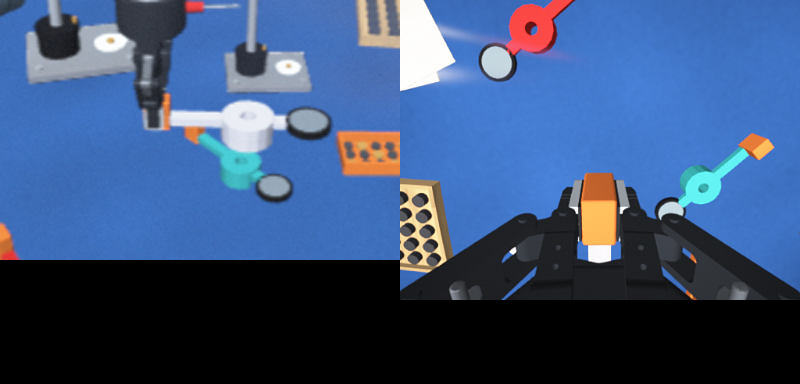

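>>> {"api": "send_rows", "payload": {"delta_pos": [[0,0,0],[0,0,0],[0,0,0],[0,-0.07,0.3],[0,-0.15,0.6],[0,-0.22,0.9],[0,-0.23,1],[0,-0.24,1],[0,-0.24,1],[0,-0.24,1],[0,-0.24,1],[0,-0.24,1],[0,-0.24,1],[0,-0.24,1],[0,-0.24,1],[0,-0.24,1],[0,-0.23,1],[0,-0.22,0.75],[0,-0.2,0.35],[0,-0.11,0.15]], "delta_rot": [[-0.6,0,0],[-0.9,0,0],[-0.9,0,0],[0,0,0],[0,0,0],[0,0,0],[0,0,0],[0,0,0],[0,0,0],[0,0,0],[0,0,0],[0,0,0],[0,0,0],[0,0,0],[0,0,0],[0,0,0],[0,0,0],[0,0,0],[0,0,0],[0,0,0]], "fingers": [-1,-1,-1,-1,-1,-1,-1,-1,-1,-1,-1,-1,-1,-1,-1,-1,-1,-1,-1,-1]}}

```text
clock: 10.25
ee_pos: [0.4932, 0.1765, 0.2294]
orientation: [0.469, -0.529, 0.469, 0.529]
wrist_force: [0.1, 0.1, -2.8]
gripper_width: 0.226
```

>>> {"api": "send_rows", "payload": {"delta_pos": [[0,0,0],[0,0,0]], "delta_rot": [[0,0,0],[0,0,0]], "fingers": [-1,-1]}}

```text
clock: 10.5
ee_pos: [0.4934, 0.1751, 0.2295]
orientation: [0.469, -0.529, 0.47, 0.529]
wrist_force: [0.1, 0.0, -2.2]
gripper_width: 0.23
```

Run:
```python
from h import *;import pickle
plan([0.4858,.1754,0.2286],0.12)
im=np.zeros((520,800,3),np.uint8)
for i,n in enumerate(("top","side")):
    f=snap(n);pickle.dump(f,open(n+"3.pkl","wb"))
    c=proj(f,[[.59,.187,.2]])[0]; x0,y0=c.round().astype(int)-[32,38]
    im[:, i*400:i*400+390]=cv2.resize(f["image"][y0:y0+80,x0:x0+60],(390,520),interpolation=2); print(n,x0,y0,c)
cv2.imwrite("pics/m3.png",im[:,:,::-1])
```

```text
t 10.5 tcp [0.4934 0.1751 0.2295] tool axes x [-0. -0. -1.] y [-0.993 -0.118  0.   ] z [-0.118  0.993 -0.   ] grip 0.22964697468328263 F [ 0.1  0.  -2.2] q [ 0.13  0.21  1.6  -0.    1.33 -1.56]
delta units (tool)  [0.028 0.251 0.041]
s 1 rot units [ 3.5982e+01 -6.0000e-03  4.0000e-03]
s -1 rot units [-0.018 -0.003 -0.004]
top 168 132 [199.58285133 169.57783967]
side 238 108 [270.09728618 146.11728047]
```

View pics/m3.png

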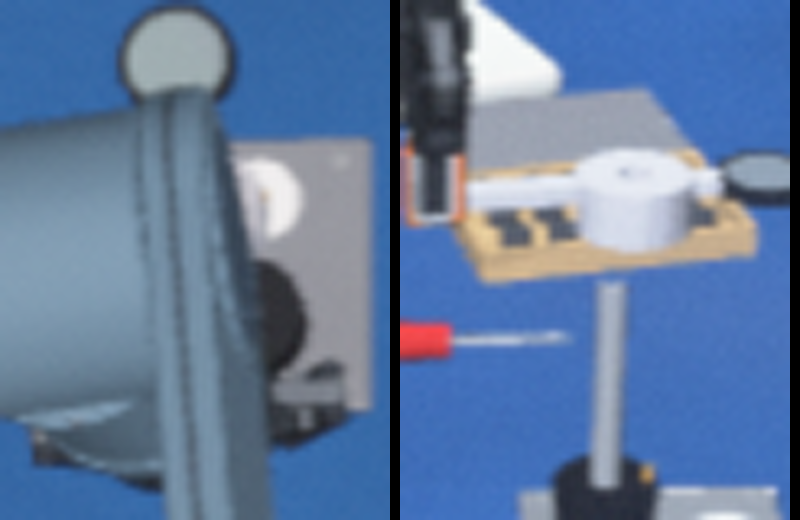

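Run:
```python
from h import *;import pickle
S=pickle.load(open("side3.pkl","rb"));T=pickle.load(open("top3.pkl","rb"))
hz=.2295-.0168
b=plane(S,[[238+233/6.5,108+173/6.5]],hz+.03)[0];c=plane(S,[[238+212/6.5,108+287/6.5]],.179)[0]
print("side bore",b,"coltop",c,"diff",c-b)
u=np.array([.993,.118]);n=np.array([-.118,.993]);t=np.array([.4934,.1751])
print("hub kin",t+.105*u)
hsv=cv2.cvtColor(T["image"],cv2.COLOR_RGB2HSV)
l=np.array([[168+178/6.5,132+55/6.5]])
for z in(.015,.025):
    L=plane(T,l,hz+z)[0];print("lens top",L,"along",(L[:2]-t)@u,"lat",(L[:2]-t)@n)
```

```text
side bore [0.60116878 0.18609489 0.2427    ] coltop [0.59211249 0.18308963 0.179     ] diff [-0.00905629 -0.00300526 -0.0637    ]
hub kin [0.597665 0.18749 ]
lens top [0.67183498 0.19566687 0.2277    ] along 0.1796128286822405 lat -0.000632429223687829
lens top [0.66857139 0.1938306  0.2377    ] along 0.1761554015020179 lat -0.0020707419151656803
```

Run:
```python
from h import *;import pickle
f=pickle.load(open("w2.pkl","rb"));o=r.get_obs();M=rot(o["orientation"]);T=np.array(f["tool_from_camera"])
g=dict(f);g["R"]=M@T[:3,:3]
for t in([.60,.175,.2295],[.63,.175,.2295],[.65,.175,.2295],[.49,.06,.2295],[.55,.30,.2295],[.55,.06,.2295]):
    g["p"]=np.array(t)+M@T[:3,3]; print(t,proj(g,[[.59,.187,.179],[.59,.187,.054],[.615,.19,.06]]).round().tolist())
```

```text
[0.6, 0.175, 0.2295] [[274.0, 201.0], [267.0, 163.0], [267.0, 186.0]]
[0.63, 0.175, 0.2295] [[281.0, 159.0], [271.0, 136.0], [271.0, 160.0]]
[0.65, 0.175, 0.2295] [[285.0, 128.0], [273.0, 117.0], [273.0, 141.0]]
[0.49, 0.06, 0.2295] [[391.0, 337.0], [347.0, 260.0], [347.0, 280.0]]
[0.55, 0.3, 0.2295] [[99.0, 245.0], [154.0, 193.0], [154.0, 215.0]]
[0.55, 0.06, 0.2295] [[412.0, 277.0], [358.0, 216.0], [358.0, 237.0]]
```

>>> {"api": "send_rows", "payload": {"delta_pos": [[0,-0.3,-0.04],[0,-0.6,-0.07],[0,-0.9,-0.1],[0,-1,-0.12],[0,-1,-0.12],[0,-0.9,-0.1],[0,-0.6,-0.08],[0,-0.4,-0.05],[0,0,0],[0,0,0]], "delta_rot": [[0,0,0],[0,0,0],[0,0,0],[0,0,0],[0,0,0],[0,0,0],[0,0,0],[0,0,0],[0,0,0],[0,0,0]], "fingers": [-1,-1,-1,-1,-1,-1,-1,-1,-1,-1]}}

```text
clock: 11.85
ee_pos: [0.6652, 0.1759, 0.2294]
orientation: [0.469, -0.529, 0.469, 0.529]
wrist_force: [-0.6, -0.2, -1.7]
gripper_width: 0.226
```

Run:
```python
from h import *;import pickle
plan([0.4858,.1754,0.2286],0.12)
f=snap("wrist");pickle.dump(f,open("w4.pkl","wb"))
print(proj(f,[[.59,.187,.179],[.59,.187,.054],[.615,.19,.06]]))
cv2.imwrite("pics/w4.png",cv2.resize(f["image"][40:240,180:380],(600,600),interpolation=2)[:,:,::-1])
```

```text
t 11.85 tcp [0.6652 0.1759 0.2294] tool axes x [-0.001  0.    -1.   ] y [-0.993 -0.119  0.001] z [-0.119  0.993  0.   ] grip 0.22555411616729829 F [-0.6 -0.2 -1.7] q [ 0.1   0.51  1.16  0.    1.47 -1.59]
delta units (tool)  [0.032 5.939 0.697]
s 1 rot units [ 3.5994e+01 -1.2000e-02 -2.0000e-03]
s -1 rot units [-0.006  0.001 -0.008]
[[287.08293741 104.62560429]
 [274.28941115 102.32616093]
 [274.23170874 127.2531715 ]]
```

View pics/w4.png

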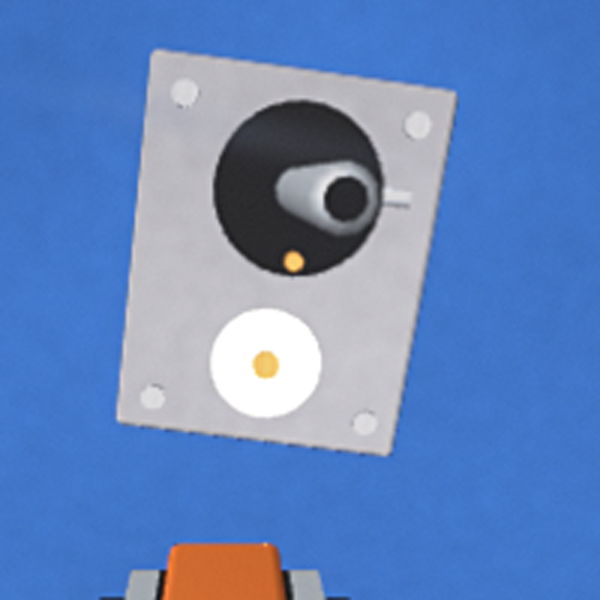

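Run:
```python
from h import *;import pickle
f=pickle.load(open("w4.pkl","rb"))
c=plane(f,[[180+346/3,40+198.5/3]],.179)[0];g=plane(f,[[180+298.5/3,40+188/3]],.054)[0];p=plane(f,[[180+293/3,40+261/3]],.062)[0]
print(c,g,p,"pin vs ring",np.hypot(*(p-g)[:2]),np.arctan2(p[1]-g[1],p[0]-g[0]),"vs top",np.hypot(*(p-c)[:2]),np.arctan2(p[1]-c[1],p[0]-c[0]))
q=np.array([[155,50],[456,92],[388,454],[118,421]])/3+[180,40];Q=plane(f,q,.014);print(Q)
```

```text
[0.59029693 0.19235324 0.179     ] [0.58968248 0.1924585  0.054     ] [0.61414435 0.19336561 0.062     ] pin vs ring 0.024478683435635386 0.037065675551141646 vs top 0.02386889734254651 0.04242631630986128
[[0.54616109 0.13487611 0.014     ]
 [0.54700388 0.25073459 0.014     ]
 [0.69372725 0.24957872 0.014     ]
 [0.69282981 0.13347138 0.014     ]]
```

>>> {"api": "send_rows", "payload": {"delta_pos": [[0,0,0],[0,0.3,0.03],[0,0.7,0.07],[0,1,0.1],[0,1,0.11],[0,1,0.11],[0,0.9,0.1],[0,0.7,0.07],[0,0.3,0.04],[0,0.12,0],[0,0,0],[0,0,0]], "delta_rot": [[0.4,0,0],[0.5,0,0],[0,0,0],[0,0,0],[0,0,0],[0,0,0],[0,0,0],[0,0,0],[0,0,0],[0,0,0],[0,0,0],[0,0,0]], "fingers": [-1,-1,-1,-1,-1,-1,-1,-1,-1,-1,-1,-1]}}

```text
clock: 13.4
ee_pos: [0.4851, 0.1868, 0.2294]
orientation: [-0.49, 0.51, -0.49, -0.51]
wrist_force: [0.3, 0.2, -2.8]
gripper_width: 0.225
```

Run:
```python
from h import *;import pickle
plan([0.4841,.1875,0.204],0.04)
S=snap("side");pickle.dump(S,open("side5.pkl","wb"))
T=snap("top")
c=proj(S,[[.59,.192,.2]])[0].round().astype(int)-[30,38]
im=np.zeros((520,800,3),np.uint8);im[:,:390]=cv2.resize(S["image"][c[1]:c[1]+80,c[0]:c[0]+60],(390,520),interpolation=2)
im[:,400:790]=cv2.resize(T["image"][135:215,168:228],(390,520),interpolation=2)
print(c);cv2.imwrite("pics/m5.png",im[:,:,::-1])
```

```text
t 13.4 tcp [0.4851 0.1868 0.2294] tool axes x [ 0. -0. -1.] y [-0.999 -0.04  -0.   ] z [-0.04   0.999 -0.   ] grip 0.22492670797756326 F [ 0.3  0.2 -2.8] q [ 0.15  0.21  1.61 -0.    1.33 -1.46]
delta units (tool)  [0.848 0.033 0.023]
s 1 rot units [-3.5994e+01 -5.0000e-03 -1.0000e-03]
s -1 rot units [ 0.006 -0.001  0.003]
[240 107]
```

View pics/m5.png

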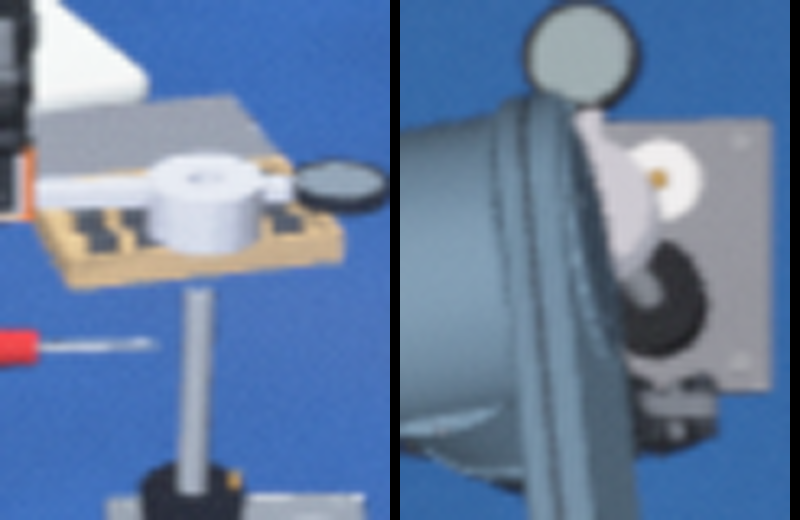

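>>> {"api": "send_rows", "payload": {"delta_pos": [[0.3,0.03,0.023],[0.4,0,0],[0.3,0,0],[0.1,0,0],[0.1,0,0],[0.1,0,0],[0,0,0]], "delta_rot": [[0,0,0],[0,0,0],[0,0,0],[0,0,0],[0,0,0],[0,0,0],[0,0,0]], "fingers": [-1,-1,-1,-1,-1,-1,-1]}}

```text
clock: 14.38
ee_pos: [0.4835, 0.1876, 0.1904]
orientation: [0.49, -0.51, 0.49, 0.51]
wrist_force: [1.3, -0.4, -1.2]
gripper_width: 0.229
```

>>> {"api": "send_rows", "payload": {"delta_pos": [[0.05,0,0],[0.05,0,0],[0,0,0]], "delta_rot": [[0,0,0],[0,0,0],[0,0,0]], "fingers": [-1,-1,-1]}}

```text
clock: 14.75
ee_pos: [0.4835, 0.1876, 0.1874]
orientation: [0.49, -0.51, 0.49, 0.51]
wrist_force: [0.4, -0.8, -3.1]
gripper_width: 0.226
```

>>> {"api": "send_rows", "payload": {"delta_pos": [[0.05,0,0],[0.05,0,0],[0,0,0]], "delta_rot": [[0,0,0],[0,0,0],[0,0,0]], "fingers": [-1,-1,-1]}}

```text
clock: 15.12
ee_pos: [0.4834, 0.1876, 0.1843]
orientation: [0.49, -0.51, 0.49, 0.51]
wrist_force: [-0.6, 0.1, -2.6]
gripper_width: 0.223
```

>>> {"api": "send_rows", "payload": {"delta_pos": [[0.1,0,0],[0.1,0,0],[0.1,0,0],[0.1,0,0],[0.1,0,0],[0,0,0]], "delta_rot": [[0,0,0],[0,0,0],[0,0,0],[0,0,0],[0,0,0],[0,0,0]], "fingers": [-1,-1,-1,-1,-1,-1]}}

```text
clock: 15.88
ee_pos: [0.4833, 0.1876, 0.1692]
orientation: [0.489, -0.51, 0.49, 0.51]
wrist_force: [-1.2, 0.2, -2.2]
gripper_width: 0.226
```

Run:
```python
from h import *
plan([0.4835,.1876,0.09],0.04)
o=r.get_obs();print(o["ft_torque"])
S=snap("side");T=snap("top");c=proj(S,[[.59,.192,.15]])[0].round().astype(int)-[40,30]
im=np.zeros((520,800,3),np.uint8);im[:,:520]=cv2.resize(S["image"][c[1]:c[1]+80,c[0]:c[0]+80],(520,520),interpolation=2)
cv2.imwrite("pics/m6.png",im[:,:520,::-1])
```

```text
t 15.875 tcp [0.4833 0.1876 0.1692] tool axes x [-0.001 -0.    -1.   ] y [-0.999 -0.041  0.001] z [-0.041  0.999 -0.   ] grip 0.22633951840839334 F [-1.2  0.2 -2.2] q [ 0.15  0.25  1.7  -0.    1.19 -1.46]
delta units (tool)  [ 2.64  -0.007  0.   ]
s 1 rot units [-3.5989e+01  1.1000e-02 -1.0000e-03]
s -1 rot units [ 0.011 -0.001 -0.007]
[-0.03916056  0.25878154 -0.06220203]
```

View pics/m6.png

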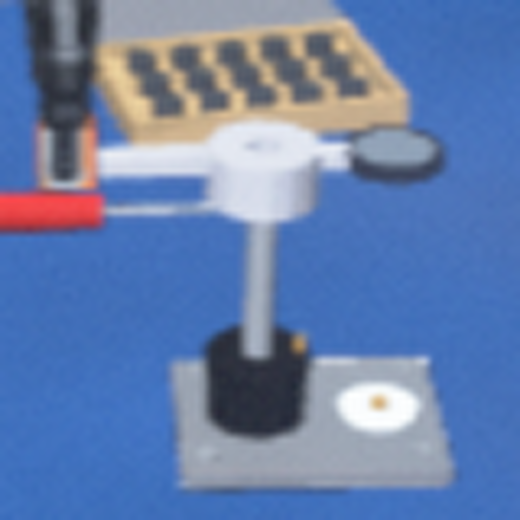

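>>> {"api": "send_rows", "payload": {"delta_pos": [[0.15,0.02,0],[0.25,0,0],[0.3,0,0],[0.3,0,0],[0.3,0,0],[0.3,0,0],[0.3,0,0],[0.3,0,0],[0.2,0,0],[0.1,0,0],[0,0,0],[0,0,0]], "delta_rot": [[0,0,0],[0,0,0],[0,0,0],[0,0,0],[0,0,0],[0,0,0],[0,0,0],[0,0,0],[0,0,0],[0,0,0],[0,0,0],[0,0,0]], "fingers": [-1,-1,-1,-1,-1,-1,-1,-1,-1,-1,-1,-1]}}

```text
clock: 17.48
ee_pos: [0.4831, 0.1876, 0.0948]
orientation: [-0.49, 0.51, -0.49, -0.51]
wrist_force: [0.8, -0.1, -2.1]
gripper_width: 0.227
```

>>> {"api": "send_rows", "payload": {"delta_pos": [[0.1,0,0],[0.1,0,0],[0.1,0,0],[0,0,0],[0,0,0]], "delta_rot": [[0,0,0],[0,0,0],[0,0,0],[0,0,0],[0,0,0]], "fingers": [-1,-1,-1,-1,-1]}}

```text
clock: 18.1
ee_pos: [0.4829, 0.1876, 0.0855]
orientation: [0.49, -0.51, 0.49, 0.51]
wrist_force: [0.5, -0.1, -2.0]
gripper_width: 0.225
```

>>> {"api": "send_rows", "payload": {"delta_pos": [[0.06,0,0],[0.06,0,0],[0.06,0,0],[0.06,0,0],[0,0,0]], "delta_rot": [[0,0,0],[0,0,0],[0,0,0],[0,0,0],[0,0,0]], "fingers": [-1,-1,-1,-1,-1]}}

```text
clock: 18.73
ee_pos: [0.4828, 0.1876, 0.0781]
orientation: [0.49, -0.51, 0.49, 0.51]
wrist_force: [0.0, -0.5, -2.6]
gripper_width: 0.227
```

>>> {"api": "send_rows", "payload": {"delta_pos": [[0.04,0,0],[0.04,0,0],[0,0,0]], "delta_rot": [[0,0,0],[0,0,0],[0,0,0]], "fingers": [-1,-1,-1]}}

```text
clock: 19.1
ee_pos: [0.4828, 0.1876, 0.0758]
orientation: [0.49, -0.51, 0.49, 0.51]
wrist_force: [0.2, -0.2, -1.6]
gripper_width: 0.223
```

>>> {"api": "send_rows", "payload": {"delta_pos": [[0.04,0,0],[0.04,0,0],[0.03,0,0],[0,0,0]], "delta_rot": [[0,0,0],[0,0,0],[0,0,0],[0,0,0]], "fingers": [-1,-1,-1,-1]}}

```text
clock: 19.6
ee_pos: [0.4828, 0.1876, 0.0725]
orientation: [0.49, -0.51, 0.49, 0.51]
wrist_force: [-0.5, 0.5, -2.1]
gripper_width: 0.222
```

>>> {"api": "send_rows", "payload": {"delta_pos": [[0.03,0,0],[0.02,0,0],[0,0,0]], "delta_rot": [[0,0,0],[0,0,0],[0,0,0]], "fingers": [-1,-1,-1]}}

```text
clock: 19.98
ee_pos: [0.483, 0.1876, 0.0712]
orientation: [-0.49, 0.51, -0.49, -0.51]
wrist_force: [-0.9, -0.2, -1.0]
gripper_width: 0.228
```

>>> {"api": "send_rows", "payload": {"delta_pos": [[0.02,0,0],[0.02,0,0],[0,0,0]], "delta_rot": [[0,0,0],[0,0,0],[0,0,0]], "fingers": [-1,-1,-1]}}

```text
clock: 20.35
ee_pos: [0.4829, 0.1876, 0.0707]
orientation: [-0.49, 0.51, -0.49, -0.51]
wrist_force: [-5.0, -1.8, 7.7]
gripper_width: 0.226
```

Run:
```python
from h import *
plan([0.483,.1876,0.0708],0.04);print(r.get_obs()["ft_torque"])
```

```text
t 20.35 tcp [0.4829 0.1876 0.0707] tool axes x [ 0.  0. -1.] y [-0.999 -0.041 -0.   ] z [-0.041  0.999 -0.   ] grip 0.2261880849885837 F [-5.  -1.8  7.7] q [ 0.16  0.37  1.82 -0.    0.95 -1.46]
delta units (tool)  [-0.002 -0.004 -0.001]
s 1 rot units [-3.5988e+01 -9.0000e-03 -0.0000e+00]
s -1 rot units [ 0.012 -0.     0.006]
[-0.07288883  0.31119433 -0.03150018]
```

>>> {"api": "send_rows", "payload": {"delta_pos": [[-0.01,0,0],[0,0,0],[0,0,0],[0,0,0],[0,0,0],[0,0,0],[0,0,0],[0,0,0]], "delta_rot": [[0,0,0],[0,0,0],[0,0,0],[0,0,0],[0,0,0],[0,0,0],[0,0,0],[0,0,0]], "fingers": [-1,-0.5,-0.4,-0.3,-0.1,0.1,0.2,0.2]}}

```text
clock: 21.35
ee_pos: [0.4829, 0.1876, 0.0702]
orientation: [0.49, -0.51, 0.49, 0.51]
wrist_force: [-0.5, 0.2, -0.0]
gripper_width: 0.604
```

>>> {"api": "send_rows", "payload": {"delta_pos": [[-0.2,0,0],[-0.4,0,0],[-0.7,0,0],[-0.8,0,0],[-0.8,0,0],[-0.6,0,0],[-0.3,0,0],[0,0,0]], "delta_rot": [[0,0,0],[0,0,0],[0,0,0],[0,0,0],[0,0,0],[0,0,0],[0,0,0],[0,0,0]], "fingers": [0.2,0.2,0.2,0.2,0.2,0.2,0.2,0.2]}}

```text
clock: 22.35
ee_pos: [0.4833, 0.1877, 0.1851]
orientation: [-0.49, 0.511, -0.489, -0.51]
wrist_force: [0.0, -0.3, -0.4]
gripper_width: 0.6
```

Run:
```python
from h import *
plan([0.483,.1876,0.0708],0.04)
S=snap("side");W=snap("wrist")
c=proj(S,[[.59,.192,.1]])[0].round().astype(int)-[40,40]
im=np.zeros((400,800,3),np.uint8);im[:,:400]=cv2.resize(S["image"][c[1]:c[1]+80,c[0]:c[0]+80],(400,400),interpolation=2)
im[:300,400:]=cv2.resize(W["image"],(400,300),interpolation=3)
cv2.imwrite("pics/m7.png",im[:,:,::-1]);print(c)
print(proj(S,[[.59,.192,.054],[.59,.192,.084],[.59,.192,.179]])-c)
```

```text
t 22.35 tcp [0.4833 0.1877 0.1851] tool axes x [ 0.002  0.    -1.   ] y [-0.999 -0.041 -0.002] z [-0.041  0.999  0.   ] grip 0.6001291005995648 F [ 0.  -0.3 -0.4] q [ 0.15  0.24  1.68  0.    1.22 -1.46]
delta units (tool)  [ 3.809e+00  1.700e-02 -2.000e-03]
s 1 rot units [-3.5989e+01 -3.1000e-02  4.0000e-03]
s -1 rot units [0.011 0.002 0.02 ]
[229 131]
[[39.71627212 51.01573847]
 [39.96196369 43.85428945]
 [40.78202995 20.01039199]]
```

View pics/m7.png

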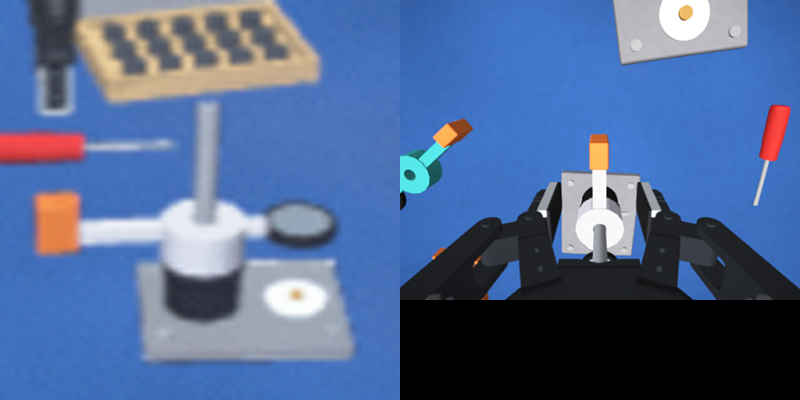

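```bash
python3 -c "
from rig import r
o=r.get_obs();print(o['clock'],o['wrist_force']);print(r.sign_off())"
```

```text
22.45 [-0.46931098  0.7638999   0.17495236]
the job is handed in; nothing more can be done
None
```

The loupe arm is home on the ring of the 150 x 120 mm stand and released, and I handed the job in at about 22.5 s; the system gave no verdict.

- **Threading:** I gripped the loupe by its orange block and threaded the hub over the column. Forces away from contact stayed within about 1.5 N sideways.
- **Pin:** The wrist camera showed the pin at about 0.04 rad. I set the arm to that angle before lowering it, so the slot dropped over the pin first time and no to-and-fro turning was needed.
- **Seating:** The hub made contact at exactly the expected home height (tool tip at 0.0707 m against 0.0708 m expected), under about 10 N.
- **Last checks:** The final side and wrist pictures show the hub sitting flush and level on the black ring, with the gripper open and about 115 mm higher. The wrist force was near zero after I let go. I never moved the gripper near the tray, the jar or the screwdriver, but I did not re-measure where they stand.
- **Disagreements:** The cameras differed by 2 to 7 mm on where the column stands. I used the wrist view, corrected slightly in x by the side view, and the hub went on without resistance. One move stopped about 8 mm too far forward because I miscalculated its length; it touched nothing, and I corrected it before lowering.

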